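# Slacken a ratchet clamp and take the moulding out

### The job

Take the finished moulding offcut out of the bench clamp: flip the ratchet's direction lever over to the loosening side, then work the ratchet handle back and forth until the clamp bolt has drawn the jaw all the way back to its stop, and only then lift the moulding out and lay it flat, face up, in the middle of the shallow wooden tray. Leave the cork block, the tape roll and the jar where they stand.

Things in the scene. Friction and masses are not known exactly. Their poses are not given: they have to be found in the camera images.
- clamp: steel bench clamp, fixed to the bench; base plate 210 x 140 x 12 mm. Origin: bench level, on the vertical axis of the clamp bolt. x points from the bolt to the work and the fence, the ratchet handle lies to -x, z is up
- bed (a point): middle of the clamp's bed, 100 mm along x from the bolt axis, z = 30 mm, axes as the clamp. The moulding lies here along y, jaw on its -x side, fence on +x. Bed rails, jaw prongs and fence posts stand only 30 to 48 mm to either side along y (prongs up to z = 57 mm, posts to 46 mm), so the middle 60 mm is open for fingers down to z = 24 mm
- bolt_axis (a point): on the bolt axis at the top face of the ratchet head, z = 78 mm, axes as the clamp. The head is round, 62 mm across, z = 54 to 78 mm; the bolt's hex shows on top of it, up to z = 86 mm
- lever (a joint): direction lever of the ratchet, rad, counter-clockwise from above positive, 0 in line with the handle; -0.45 to +0.45, stays where put (about 2 N at the tab). Clockwise (-0.3 or beyond): the ratchet drives clockwise and tightens. Counter-clockwise (+0.3 or beyond): it drives counter-clockwise and loosens. Goes with the handle as that swings
- lever_tab (a point): upright tab at the end of the direction lever, 10 mm along the lever, 9 mm thick, z = 78 to 98 mm; the point is in it at z = 90 mm, 30 mm from the lever's pivot. The pivot sits on the ratchet head, 24 mm from the bolt axis on the side opposite the handle. The point's x axis points from pivot to tab
- ratchet (a joint): ratchet handle, rad, about the bolt axis, counter-clockwise from above positive; at 0 it points to the clamp's -x. Stops at -0.62 and +0.62; stays where left (2 N at the grip; about 6 N when it drives the bolt). 16 clicks to the turn, so up to 0.4 rad of each drive stroke is idle. The return stroke does not turn the bolt
- grip (a point): upright black grip at the end of the ratchet handle, round, 22 mm across, z = 75 to 117 mm; the point is on its axis at z = 98 mm, 115 mm from the bolt axis
- bolt (a joint): clamp bolt, rad, 0 tight, grows counter-clockwise (loosening) to its stop at 1.5; turned only by the ratchet; stays where it is left (0.5 Nm)
- jaw (a joint): jaw of the clamp, m, 0 closed on the work, 0.0135 all the way back (9 mm per rad of the bolt); moved only by the bolt. Closed, its two prongs hook 3 mm over the moulding's edge, so it cannot be lifted
- moulding_mid (a point): centre (half-way up) of the loose pale wooden moulding offcut, 35 mm (x) x 140 mm (y) x 20 mm high, mitred ends (140 mm long at -x, 98 mm at +x), 0.07 kg, lying along the clamp's y; its top edges are 18 to 20 mm above its underside; z up is its face
- tray_in (a point): centre of the inner floor of the fixed shallow wooden tray, outside 120 mm (x) x 175 mm (y) x 18 mm, walls and floor 5 mm; the floor is 5 mm above the bench. Beyond the tray's -y end, some 10 cm or more from its centre, the dark rail of a large fixed picture frame passes 100 to 170 mm above the bench: keep clear of it
- cork_block: cork block 61 x 101 x 32 mm, bystander, origin under its centre
- tape_roll: roll of brown tape 62 mm across, 24 mm high, bystander, origin under its centre
- small_jar: white jar with black lid, 46 mm across, 56 mm high, bystander, origin under its centre
Not all that is in view belongs to the job. There is more than one size of the part that bears moulding_mid; the job needs the larger.

How it is judged:
By the outcome, as a careful person would: the job done as asked, in the order asked, and still so for the second after the job is handed in, with the robot touching nothing.
It also fails if it takes over 72 s, if anything falls off the work surface, if the arm or the gripper's body presses on something with over 40 N, if the wrist force passes 120 N, or if a joint passes its speed limit or range.

### The arm

A 7-joint arm with a two-finger parallel gripper is mounted at the origin on the work surface; the furniture and walls round the work are solid. World frame = base frame: x ahead of the robot, y to its left, z up, the work surface at z = 0. Lengths are in m, angles in rad, forces in N, time in s.
With the tool pointing down it reaches from about 0.425 to 0.875 m from the base axis. Payload 4.7 kg.
Tool frame: the origin (TCP) lies midway between the tips of the shut fingers; the grasp point (between the pads) lies 19 mm behind it (r.grasp_offset is the z of the grasp point in the tool frame, in m); z points along the fingers, y is the direction in which the jaws open and shut (so a half turn about z gives the same grasp; the last joint's range is limited). The gripper opens to 85 mm and grips with 20 to 120 N. Pads are 22 mm wide; open, the fingers measure 114 mm over their backs; the gripper's body (76 mm by 85 mm) begins 54 mm behind the grasp point. The pads swing forward as they close: fully open they stand 13 mm farther back than shut.
Start: joints at [-1.316, 0.321, -0.07, 1.45, 0.023, 1.371, -0.057], TCP at [0.155, 0.631, 0.208] pointing down, gripper open.
Joint ranges: [-2.86, 2.86], [-0.3, 2.09], [-1.38, 1.24], [0.06, 2.45], [-1.56, 4.7], [0.09, 2.05], [-2.69, 2.69]. Speed limits (rad/s): [2.57, 2.57, 3.14, 3.14, 3.14, 3.14, 3.14].

### API

Orientations are given as a 3x3 rotation matrix whose columns are the frame's x, y, z axes.
In Python, from rig import r gives the robot as it stands.
- The arm moves only by the tool jog_arm, never from a script. Its argument "increments" is a list that holds one entry, the list of rows, each a list of 5 numbers: the opening, from -1 (shut) to 1 (fully open), then the shift along the world's x, y, z in units of 300 mm (1.0 is 300 mm), then the turn about the world's z in units of 8 degrees (1.0 is 8 degrees). In form: [[[grip, x, y, z, roll], ...]]. A call has 1 to 10 rows; each row shifts and turns the commanded pose from where the row before left it; what a row does not reach is not made up. A row lasts 1/10 s, in which the tool goes at most 50 mm and 8.59 degrees, less where a joint would pass 70% of its speed; a pose out of reach is approached as far as the arm can. A call with a number of a shift or a turn outside -1 to 1 is refused whole. A call with a gripper value outside its range is refused whole. The fingers move at their own pace and stop on an object; "squeeze" is the grip in N (left out, the last holds). Time passes only in rows, so rows that do not move let the fingers close. It gives the time, the measured TCP pose, the force and the opening at its end, in the units of the state.
- r.get_state(): the state, without advancing time (a new reading comes with each control period).
- r.get_image(name): name is "scene" or "top" or "wrist"; returns the picture (420x560x3 uint8, red, green, blue); there is no depth.
- r.camera_info(name): a dict with "camera_matrix" (3x3 intrinsics, pixels), "T" (4x4, takes a point from camera to world coordinates). Camera axes: x right, y up, looking along -z (the intrinsics and any distortion apply to the point x, -y, -z); pixel columns grow to the right and rows downward; lengths in m; the calibration is good to about 2 mm. A picture is of the moment at which its call begins: read the wrist's pose just before it. camera_info takes no time and is no camera call; for the wrist camera it gives the pose at the moment of the call.
- r.hand_in(): hands the job in, once; it reports no verdict.
The state is a dict: "time_s": time; "q": joint angles; "qd": joint speeds; "joint_torque": joint torques, N m; "eef_pos": TCP position; "ee_rot": TCP orientation; "force": force on the tool from outside, world axes, zero at the start; "ft_torque": the same for the moment, N m; "opening": finger opening in m.
Only numpy, scipy, OpenCV 4.12 (cv2) and the standard library are available. Lean on these libraries where they do the work, as an engineer would, in place of code of your own. Each camera call takes 0.05 s, during which the arm holds its last target. There are 200 camera calls.

## Working session

There is one attempt and no reset: what is moved stays moved. The work goes in short steps, Python scripts to look and compute and a tool call to move; the robot and the scene stay as the last step left them, time stands still between calls to the robot, and variables do not carry over. Pictures are saved under pics/ and viewed, about 8 in all and at most 12, crops included, and the job is handed in when it is done.

Besides the shell and the picture viewer there is one more tool, called after "Emit:" as a command line: name --argument value ..., lists and objects as JSON in quotes. jog_arm: Moves the arm, as the interface text tells. Shifts and turns lie within -1 to 1; 1 stands for 300 mm of shift or 8 degrees of turn. Its arguments: {"type":"object","properties":{"increments":{"type":"array","items":{"type":"array","items":{"type":"array","items":{"type":"number"}}}},"squeeze":{"type":"number"}},"required":["increments"]}

```bash
mkdir -p pics; ls; cat > h.py <<'E'
import numpy as np, cv2, os
from rig import r
def snap(name, fn):
    info=r.camera_info(name); im=r.get_image(name)
    cv2.imwrite('pics/'+fn+'.png', cv2.cvtColor(np.asarray(im),cv2.COLOR_RGB2BGR))
    np.savez('pics/'+fn+'.npz',K=info['camera_matrix'],T=info['T'])
    return im
def ray(fn,u,v,z):
    d=np.load('pics/'+fn+'.npz');K,T=d['K'],d['T']
    p=np.linalg.inv(K)@[u,v,1.]; dr=T[:3,:3]@[p[0],-p[1],-p[2]]; o=T[:3,3]
    return o+dr*(z-o[2])/dr[2]
def proj(fn,P):
    d=np.load('pics/'+fn+'.npz');K,T=d['K'],d['T']
    c=np.linalg.inv(T)@np.append(P,1); p=K@[c[0],-c[1],-c[2]]; return p[:2]/p[2]
E
python3 - <<'E'
from h import *
for n in ['scene','top']: snap(n,n+'1'); i=r.camera_info(n); print(n,i)
s=r.get_state();print(s)
a=cv2.imread('pics/scene1.png');b=cv2.imread('pics/top1.png')
E
```

```text
pics
scene {'camera_matrix': array([[386.57987457,   0.        , 270.86174823],
       [  0.        , 386.57987457, 207.81608022],
       [  0.        ,   0.        ,   1.        ]]), 'T': array([[-0.66487531,  0.42821945, -0.61202036, -0.05701881],
       [-0.7467307 , -0.40110012,  0.53057701,  0.80244664],
       [-0.01827804,  0.80978194,  0.58644618,  0.60018888],
       [ 0.        ,  0.        ,  0.        ,  1.        ]])}
top {'camera_matrix': array([[456.01509916,   0.        , 279.73281015],
       [  0.        , 456.01509916, 210.04966598],
       [  0.        ,   0.        ,   1.        ]]), 'T': array([[ 0.02746659,  0.98232434, -0.18516069,  0.30937647],
       [-0.99961484,  0.02625533, -0.0089909 ,  0.33247861],
       [-0.00397052,  0.18533632,  0.98266713,  0.94758294],
       [ 0.        ,  0.        ,  0.        ,  1.        ]])}
{'time_s': 0.1, 'q': array([-1.31590052,  0.32178545, -0.0700654 ,  1.45152816,  0.02257466,
        1.37080602, -0.05690133]), 'qd': array([ 0.00087106, -0.00052644,  0.00085731, -0.00187763,  0.00035414,
        0.00013929,  0.00016573]), 'joint_torque': array([-5.43889582e-04, -4.94876146e+01, -3.84376030e-01, -3.15214813e+01,
        1.29026180e-02,  7.27642313e-03, -1.52249447e-05]), 'eef_pos': array([0.15493759, 0.63073575, 0.20722146]), 'ee_rot': array([[-9.71149130e-01,  2.38472741e-01, -3.43658966e-04],
       [ 2.38472978e-01,  9.71147634e-01, -1.70644537e-03],
       [-7.31971141e-05, -1.73916632e-03, -9.99998485e-01]]), 'force': array([ 0.31455389, -1.08884721,  0.45399201]), 'ft_torque': array([-0.02861733, -0.02871647, -0.00928386]), 'opening': 0.08521141206194764}
```

View pics/top1.png

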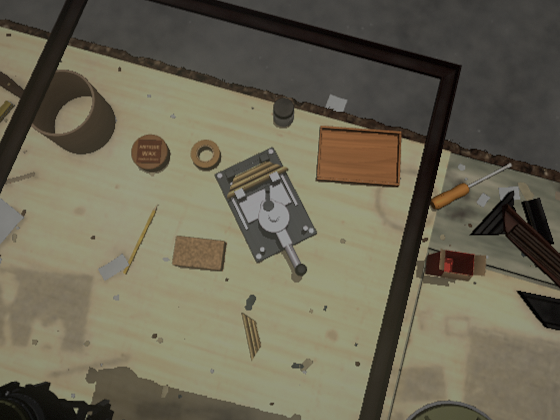

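View pics/scene1.png

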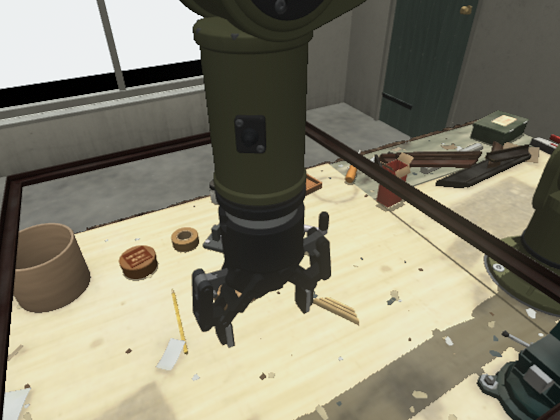

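Top view: the clamp's bolt head is at (272,217), the grip at (301,269), and the lever tab near (268,195). Two things could be taken for the moulding: the piece in the clamp at (257,180), and the loose shorter piece at (251,336). The one in the clamp is larger and is the one the job needs. The tray is at (358,156), cork at (200,253), tape at (205,154) and the jar at (284,112). The scene view is largely blocked by the arm.

```bash
python3 - <<'E'
from h import *
im=cv2.imread('pics/top1.png')
c=cv2.resize(im[130:290,200:330],None,fx=4.5,fy=3.75*1.2/1.0*1.0 if 0 else 3.75,interpolation=cv2.INTER_CUBIC)
c=cv2.resize(im[140:285,200:330],None,fx=4,fy=4,interpolation=cv2.INTER_CUBIC)
cv2.imwrite('pics/crop1.png',c)
for n,u,v,z in [('bolt',272,217,.078),('grip',301,269,.117),('tab',268,193,.098),('mould',257,180,.05),('tray',358.5,156,.018),('small',251,336,.02),('cork',200,253,.032),('jar',284,105,.056),('tape',205,154,.024)]:
    p=ray('top1',u,v,z); print(n,p.round(3),np.hypot(p[0],p[1]).round(3))
for u,v in [(319,127),(401,129),(399,186),(317,182)]: print(ray('top1',u,v,.018).round(3))
E
```

```text
bolt [0.459 0.355 0.078] 0.58
grip [0.358 0.299 0.117] 0.467
tab [0.502 0.364 0.098] 0.62
mould [0.539 0.388 0.05 ] 0.665
tray [0.606 0.177 0.018] 0.631
small [0.231 0.391 0.02 ] 0.454
cork [0.39  0.499 0.032] 0.633
jar [0.7   0.338 0.056] 0.777
tape [0.6   0.502 0.024] 0.782
[0.668 0.262 0.018]
[0.668 0.086 0.018]
[0.542 0.093 0.018]
[0.546 0.264 0.018]
```

View pics/crop1.png

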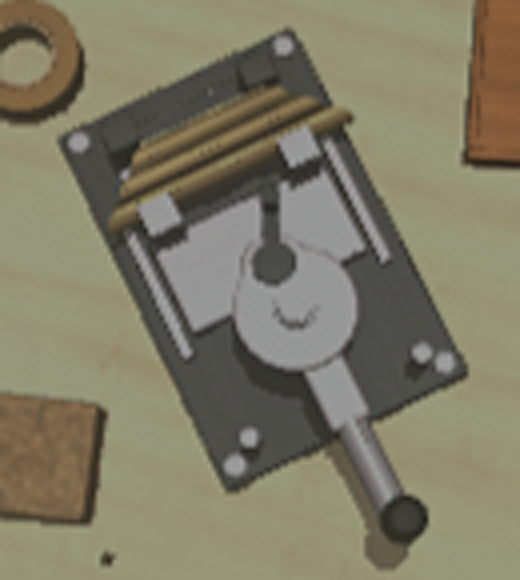

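The crop shows the larger, longer mitred moulding held by two prongs in the clamp. The head centre is at crop (296,308), the grip at (404,518), and the lever with its tab end at (270,195), turned clockwise of the handle line.

```bash
python3 - <<'E'
from h import *
R=lambda u,v,z: ray('top1',200+u/4,140+v/4,z)
c=[R(65,135,.012),R(290,30,.012),R(467,372,.012),R(232,490,.012)]
for a,b in [(0,1),(1,2),(2,3),(3,0)]: d=c[b]-c[a]; print(np.linalg.norm(d).round(3),np.degrees(np.arctan2(d[1],d[0])).round(1))
print('ctr',np.mean(c,0).round(3))
B=R(296,308,.078);G=R(404,518,.117);P=R(273,264,.082);Tb=R(270,200,.098);
for n,p in zip('BGPT',[B,G,P,Tb]): print(n,p.round(4))
an=lambda d: np.degrees(np.arctan2(d[1],d[0])).round(1)
print('GB',np.linalg.norm((B-G)[:2]),an(B-G),'BP',np.linalg.norm((P-B)[:2]),an(P-B),'PT',np.linalg.norm((Tb-P)[:2]),an(Tb-P))
# moulding -x edge ends at z~.048
a=R(110,222,.048);b=R(352,115,.048);d=b-a;print('mld',a.round(3),b.round(3),np.linalg.norm(d),an(d))
s=r.get_state();print(np.degrees(np.arctan2(s['ee_rot'][1,1],s['ee_rot'][0,1])))
E
```

```text
0.133 -62.5
0.206 -151.9
0.135 118.2
0.208 27.3
ctr [0.499 0.371 0.012]
B [0.4593 0.3511 0.078 ]
G [0.3575 0.2986 0.117 ]
P [0.4799 0.3628 0.082 ]
T [0.5078 0.3647 0.098 ]
GB 0.11448751088680093 27.3 BP 0.023683052067531272 29.6 PT 0.028040918225989697 3.8
mld [0.506 0.447 0.048] [0.565 0.326 0.048] 0.134551630244004 -63.9
76.20356089067505
```

Emit:
jog_arm --increments '[[[-1,0.11,-0.088,0,0.47],[-1,0.11,-0.088,0,0.47],[-1,0.11,-0.088,0,0.47],[-1,0.11,-0.088,0,0.47],[-1,0.11,-0.088,0,0.47],[-1,0.11,-0.088,0,0.47],[-1,0.11,-0.088,0,0.47],[-1,0.11,-0.088,0,0.47],[-1,0.11,-0.088,0,0.47],[-1,0.11,-0.088,0,0.47]]]' --squeeze 30

```text
time_s: 1.1
eef_pos: [0.4859, 0.3659, 0.2079]
ee_rot: [[-0.914, -0.406, -0.0], [-0.406, 0.914, -0.0], [0.001, -0.0, -1.0]]
force: [0.3, 0.2, -0.7]
opening: -0.0003
```

Emit:
jog_arm --increments '[[[-1,0.0633,-0.0475,0,0.23],[-1,0.0633,-0.0475,0,0.22],[-1,0,0,0,0],[-1,0,0,0,0]]]'

```text
time_s: 1.5
eef_pos: [0.5227, 0.3385, 0.2076]
ee_rot: [[-0.888, -0.459, -0.001], [-0.459, 0.888, -0.0], [0.001, 0.0, -1.0]]
force: [-0.1, -0.0, 0.3]
opening: 0.0001
```

```bash
python3 - <<'E'
from h import *
s=r.get_state();print(s['eef_pos'])
snap('wrist','w1')
for p in [(.4593,.3511,.078),(.5105,.3642,.098)]: print(proj('w1',np.array(p)))
E
```

```text
[0.522734   0.3385468  0.20763265]
[322.29450543 148.25722368]
[310.5227635  205.51168288]
```

View pics/w1.png

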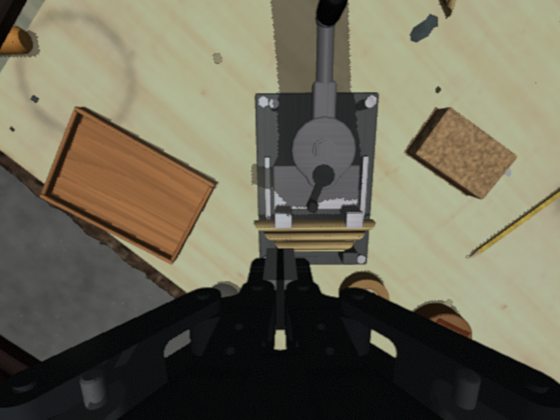

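The wrist view matches the estimate: the head is seen at (324,150) against a predicted (322,148), and the tab at (312,206) against (311,206). The fingers are clear on its -y side, so I'll go down and push the tab.

Emit:
jog_arm --increments '[[[-1,0,0,-0.136,0],[-1,0,0,-0.136,0],[-1,0,0,-0.136,0],[-1,0,0,0,0],[-1,-0.015,0.029,0,0],[-1,-0.015,0.029,0,0],[-1,-0.015,0.029,0,0]]]'

```text
time_s: 2.25
eef_pos: [0.51, 0.3678, 0.0888]
ee_rot: [[-0.887, -0.461, 0.003], [-0.461, 0.887, 0.004], [-0.005, 0.002, -1.0]]
force: [0.1, 0.7, 0.3]
opening: -0.0002
```

Emit:
jog_arm --increments '[[[-1,-0.007,0.013,0,0],[-1,-0.007,0.013,0,0],[-1,0,0,0,0],[-1,0,0,0,0]]]'

```text
time_s: 2.65
eef_pos: [0.5055, 0.3724, 0.086]
ee_rot: [[-0.888, -0.46, 0.0], [-0.46, 0.888, -0.0], [-0.0, -0.0, -1.0]]
force: [-0.5, 0.6, -0.1]
opening: -0.0
```

```bash
python3 - <<'E'
from h import *
s=r.get_state();print(s['eef_pos'],s['force'])
snap('wrist','w2')
im=cv2.imread('pics/w2.png');cv2.imwrite('pics/w2c.png',cv2.resize(im[0:300,180:480],None,fx=2,fy=2))
E
```

```text
[0.5055335  0.3723986  0.08598102] [-0.53960688  0.57119686 -0.10101099]
```

View pics/w2c.png

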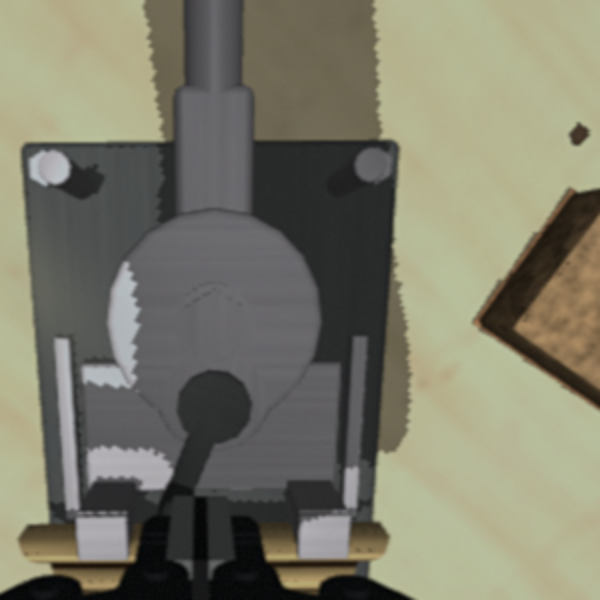

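```bash
python3 - <<'E'
from h import *
c,s=np.cos(np.radians(27.5)),np.sin(np.radians(27.5))
W=lambda x,y,z: np.array([.4593+c*x-s*y,.3511+s*x+c*y,z])
f=lambda p:((proj('w2',p)-[180,0])*2).round(0)
print('bolt',f(W(0,0,.078)),'piv',f(W(.024,0,.082)),'grip')
for a in (-.45,-.3,0,.3,.45):
  print(a,[f(W(.024+l*np.cos(a),l*np.sin(a),z)) for l,z in((.015,.082),(.03,.082),(.03,.098))])
e=r.get_state()['eef_pos']
print('tcp',f(e),f(e+[0,0,.02]))
for dy in(-.0145,.0145): print(f(e+dy*np.array([-s,c,0])))
E
```

```text
bolt [209. 316.] piv [209. 402.] grip
-0.45 [array([187., 447.]), array([165., 490.]), array([162., 511.])]
-0.3 [array([194., 450.]), array([180., 496.]), array([178., 517.])]
0 [array([209., 452.]), array([209., 500.]), array([210., 522.])]
0.3 [array([224., 450.]), array([239., 495.]), array([242., 517.])]
0.45 [array([231., 447.]), array([253., 490.]), array([258., 511.])]
tcp [200. 495.] [200. 523.]
[150. 495.]
[249. 494.]
```

```bash
python3 - <<'E'
from h import *
im=cv2.imread('pics/w2.png')[185:285,230:340]
im=np.clip(im.astype(float)*2.2+10,0,255).astype(np.uint8)
cv2.imwrite('pics/w2d.png',cv2.resize(im,None,fx=6,fy=6,interpolation=cv2.INTER_CUBIC))
E
```

```text
(no output)
```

View pics/w2d.png

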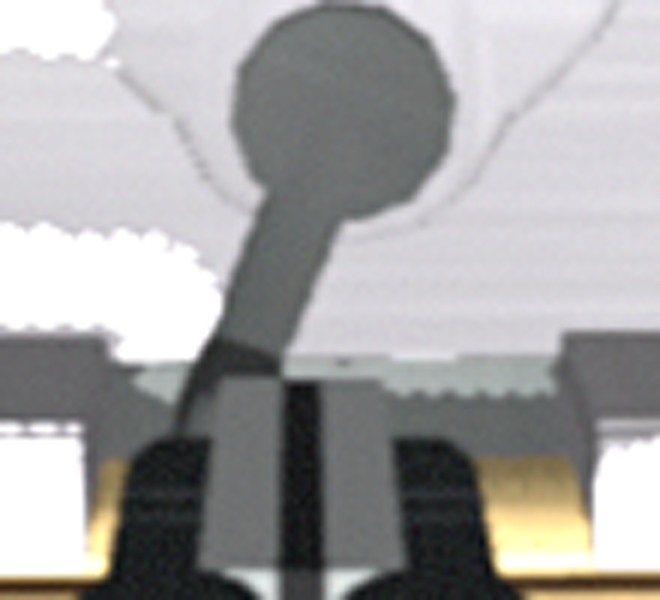

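The lever is still at about -0.4 rad: the tab shows to the left of the fingertips, partly hidden behind them. The tips seem to have passed over the tab, with no force felt. I'll go back and repeat the push lower, at z = 0.070, which is still clear of the 57 mm prongs.

Emit:
jog_arm --increments '[[[-1,0,0,0.1,0],[-1,0,0,0,0],[-1,0.0367,-0.055,0,0],[-1,0.0367,-0.055,0,0],[-1,0,0,-0.077,0],[-1,0,0,-0.077,0],[-1,0,0,0,0],[-1,0,0,0,0]]]'

```text
time_s: 3.5
eef_pos: [0.5273, 0.3393, 0.0695]
ee_rot: [[-0.888, -0.46, -0.001], [-0.46, 0.888, -0.001], [0.001, -0.0, -1.0]]
force: [-0.2, 0.5, 1.2]
opening: 0.0002
```

Emit:
jog_arm --increments '[[[-1,-0.007,0.0135,0,0],[-1,-0.007,0.0135,0,0],[-1,-0.007,0.0135,0,0],[-1,-0.007,0.0135,0,0],[-1,0,0,0,0]]]'

```text
time_s: 4.0
eef_pos: [0.5187, 0.357, 0.0701]
ee_rot: [[-0.887, -0.462, 0.001], [-0.462, 0.887, 0.001], [-0.001, 0.0, -1.0]]
force: [-0.7, -0.1, -0.2]
opening: 0.0003
```

Emit:
jog_arm --increments '[[[-1,-0.007,0.0135,0,0],[-1,-0.007,0.0135,0,0]]]'

```text
time_s: 4.2
eef_pos: [0.5163, 0.3632, 0.07]
ee_rot: [[-0.888, -0.459, 0.002], [-0.459, 0.888, -0.0], [-0.002, -0.001, -1.0]]
force: [3.7, -0.3, 0.1]
opening: 0.0002
```

Emit:
jog_arm --increments '[[[-1,-0.007,0.0135,0,0],[-1,-0.007,0.0135,0,0],[-1,0,0,0,0]]]'

```text
time_s: 4.5
eef_pos: [0.5103, 0.3729, 0.0698]
ee_rot: [[-0.887, -0.461, 0.0], [-0.461, 0.887, 0.001], [-0.0, 0.0, -1.0]]
force: [2.0, -0.7, 0.3]
opening: 0.0002
```

Emit:
jog_arm --increments '[[[-1,-0.007,0.0135,0,0],[-1,-0.007,0.0135,0,0],[-1,0,0,0,0]]]'

```text
time_s: 4.8
eef_pos: [0.5052, 0.3801, 0.0694]
ee_rot: [[-0.887, -0.461, -0.002], [-0.461, 0.887, -0.001], [0.002, -0.0, -1.0]]
force: [0.6, -3.0, 1.8]
opening: 0.0002
```

```bash
python3 - <<'E'
from h import *
s=r.get_state();print(s['eef_pos'],s['force'])
snap('wrist','w3')
im=cv2.imread('pics/w3.png')[110:290,190:380]
im=np.clip(im.astype(float)*1.8+10,0,255).astype(np.uint8)
cv2.imwrite('pics/w3d.png',cv2.resize(im,None,fx=3,fy=3,interpolation=cv2.INTER_CUBIC))
E
```

```text
[0.50518205 0.38007491 0.06943727] [ 0.64123045 -2.98137647  1.81341591]
```

View pics/w3d.png

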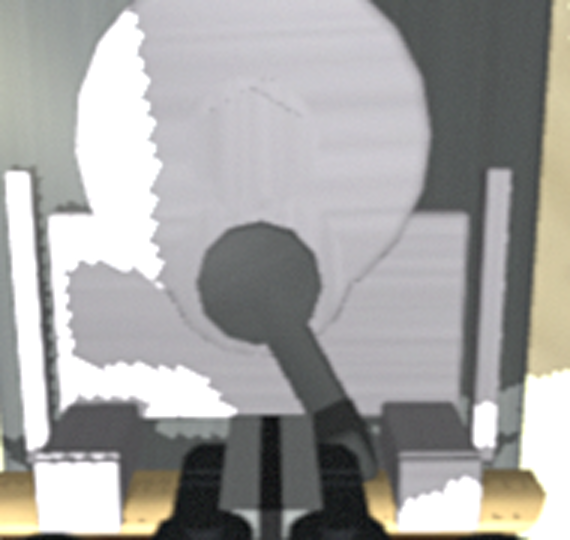

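The lever now points to the +y side at about +0.45 rad, which is loosening. Next I'll retreat and go over to the grip.

Emit:
jog_arm --increments '[[[-1,0.018,-0.035,0,0],[-1,0,0,0.14,0],[-1,0,0,0.14,0],[-1,0,0,0.13,0],[0.05,-0.128,-0.059,0,0],[0.05,-0.128,-0.059,0,0],[0.05,-0.128,-0.059,0,0],[0.05,-0.128,-0.059,0,0],[0.05,0,0,0,0],[0.05,0,0,0,0]]]'

```text
time_s: 5.85
eef_pos: [0.3579, 0.2992, 0.1931]
ee_rot: [[-0.887, -0.461, 0.001], [-0.461, 0.887, 0.002], [-0.002, 0.002, -1.0]]
force: [0.3, 0.4, 0.0]
opening: 0.0447
```

```bash
python3 - <<'E'
from h import *
s=r.get_state();print(s['eef_pos'],s['opening'])
snap('wrist','w4');snap('top','top4')
print('grip pred',proj('w4',np.array([.3575,.2986,.117])), 'tcp',proj('w4',s['eef_pos']))
a=cv2.imread('pics/w4.png');b=cv2.resize(cv2.imread('pics/top4.png')[130:300,200:330],None,fx=2.4,fy=2.4)
a=cv2.resize(a,None,fx=.85,fy=.85)
h=max(a.shape[0],b.shape[0]);p=lambda i:cv2.copyMakeBorder(i,0,h-i.shape[0],0,0,0)
cv2.imwrite('pics/v8.png',np.hstack([p(a),p(b)]))
E
```

```text
[0.35785572 0.29920666 0.19311804] 0.04474697307576055
grip pred [279.67319047 212.86551556] tcp [280.46123138 247.38146341]
```

View pics/v8.png

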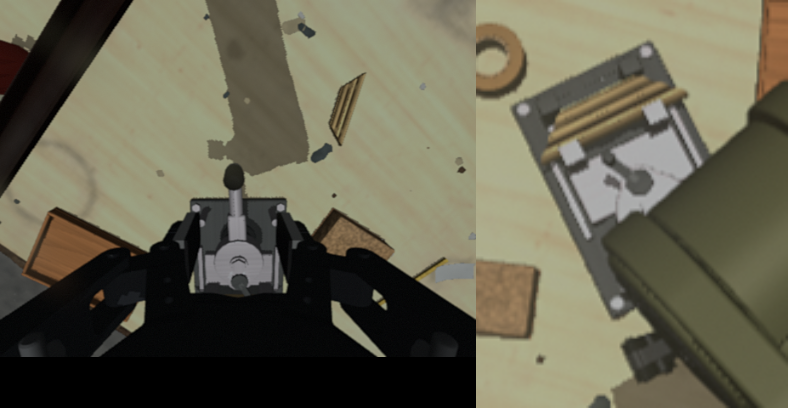

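The left half (wrist view) shows the grip at about (274,202) in the full image and the handle turned slightly to the + side. The right half (top view) shows the lever on the +y side. I'll locate the grip by its mask.

```bash
python3 - <<'E'
from h import *
g=cv2.cvtColor(cv2.imread('pics/w4.png'),cv2.COLOR_BGR2GRAY)
m=(g<60).astype(np.uint8);m[:180]=0;m[226:]=0;m[:,:250]=0;m[:,300:]=0
n,l,st,c=cv2.connectedComponentsWithStats(m)
for i in range(1,n):
  if st[i,4]>80: print(st[i],c[i].round(1))
for u,v in [(274,197),(274,203)]: print(ray('w4',u,v,.117).round(4))
E
```

```text
[263 192  24  32 603] [274.9 208.2]
[0.3477 0.2883 0.117 ]
[0.3522 0.2906 0.117 ]
```

Emit:
jog_arm --increments '[[[0.05,-0.003,-0.019,-0.127,0],[0.05,0,0,-0.127,0],[0.05,0,0,-0.127,0],[0.05,0,0,0,0],[-0.34,0,0,0,0],[-0.34,0,0,0,0],[-0.34,0,0,0,0]]]'

```text
time_s: 6.65
eef_pos: [0.3588, 0.2945, 0.0805]
ee_rot: [[-0.888, -0.46, 0.003], [-0.46, 0.888, 0.003], [-0.004, 0.001, -1.0]]
force: [0.5, 0.7, -0.5]
opening: 0.0284
```

```bash
cat >> h.py <<'E'
def arc(a0,a1,n):
    s=r.get_state();e=s['eef_pos'];Bx=np.array([.4593,.3511])
    yaw=np.degrees(np.arctan2(s['ee_rot'][1,1],s['ee_rot'][0,1]))
    rel=e[:2]-Bx; th=np.degrees(np.arctan2(rel[1],rel[0]))%360-207.5
    print('th',th.round(1),'rad',np.hypot(*rel).round(4),'z',e[2].round(4),'yaw-117.5',(yaw-117.5).round(1),'F',s['force'].round(1),'op',s['opening'].round(4),'t',s['time_s'])
    prev=e[:2]
    for i,t in enumerate(np.linspace(a0,a1,n+1)[1:]):
        A=np.radians(207.5+t);p=Bx+.115*np.array([np.cos(A),np.sin(A)])
        print((( p-prev)/.3).round(3));prev=p
    print('turn each',((a1+117.5-yaw)/n/8))
E
python3 -c "
from h import *
arc(2,-36.5,6)"
```

```text
Traceback (most recent call last):
  File "h.py", line 19, in arc
    print('th',th.round(1),'rad',np.hypot(*rel).round(4),'z',e[2].round(4),'yaw-117.5',(yaw-117.5).round(1),'F',s['force'].round(1),'op',s['opening'].round(4),'t',s['time_s'])
                                                                                                                                         ^^^^^^^^^^^^^^^^^^
AttributeError: 'float' object has no attribute 'round'
```

```bash
sed -i "s/s\['opening'\].round(4)/s['opening']/" h.py
python3 -c "
from h import *
arc(2,-36.5,6);arc(-36.5,36.5,10);arc(36.5,-36.5,10)"
```

```text
th 1.9 rad 0.1154 z 0.0805 yaw-117.5 -0.1 F [ 0.5  0.7 -0.5] op 0.028383168854352422 t 6.65
[-0.018  0.038]
[-0.015  0.04 ]
[-0.01   0.042]
[-0.005  0.043]
[-0.     0.043]
[0.004 0.043]
turn each -0.758256481933009
th 1.9 rad 0.1154 z 0.0805 yaw-117.5 -0.1 F [ 0.5  0.7 -0.5] op 0.028383168854352422 t 6.65
[-0.048  0.2  ]
[ 0.002 -0.049]
[ 0.008 -0.048]
[ 0.014 -0.047]
[ 0.02  -0.045]
[ 0.025 -0.042]
[ 0.03  -0.038]
[ 0.035 -0.034]
[ 0.039 -0.029]
[ 0.042 -0.024]
turn each 0.4575461108401946
th 1.9 rad 0.1154 z 0.0805 yaw-117.5 -0.1 F [ 0.5  0.7 -0.5] op 0.028383168854352422 t 6.65
[ 0.125 -0.132]
[-0.039  0.029]
[-0.035  0.034]
[-0.03   0.038]
[-0.025  0.042]
[-0.02   0.045]
[-0.014  0.047]
[-0.008  0.048]
[-0.002  0.049]
[0.005 0.049]
turn each -0.4549538891598054
```

Emit:
jog_arm --increments '[[[-0.34,-0.018,0.038,0,-0.76],[-0.34,-0.015,0.04,0,-0.76],[-0.34,-0.01,0.042,0,-0.76],[-0.34,-0.005,0.043,0,-0.76],[-0.34,0,0.043,0,-0.76],[-0.34,0.004,0.043,0,-0.76],[-0.34,0,0,0,0],[-0.34,0,0,0,0]]]'

```text
time_s: 7.45
eef_pos: [0.3446, 0.3684, 0.0793]
ee_rot: [[-0.988, 0.155, 0.001], [0.155, 0.988, 0.001], [-0.001, 0.002, -1.0]]
force: [-0.2, 0.4, -0.6]
opening: 0.0283
```

```bash
python3 -c "
from h import *
arc(-36.5,36.5,10)"
```

```text
th -36.1 rad 0.116 z 0.0793 yaw-117.5 -36.4 F [-0.2  0.4 -0.6] op 0.028315320098423014 t 7.45
[-0.001 -0.046]
[ 0.002 -0.049]
[ 0.008 -0.048]
[ 0.014 -0.047]
[ 0.02  -0.045]
[ 0.025 -0.042]
[ 0.03  -0.038]
[ 0.035 -0.034]
[ 0.039 -0.029]
[ 0.042 -0.024]
turn each 0.9114289580574034
```

Emit:
jog_arm --increments '[[[-0.34,-0.001,-0.046,0,0.91],[-0.34,0.002,-0.049,0,0.91],[-0.34,0.008,-0.048,0,0.91],[-0.34,0.014,-0.047,0,0.91],[-0.34,0.02,-0.045,0,0.91],[-0.34,0.025,-0.042,0,0.91],[-0.34,0.03,-0.038,0,0.91]]]'

```text
time_s: 8.15
eef_pos: [0.3734, 0.2757, 0.0794]
ee_rot: [[-0.739, -0.674, 0.001], [-0.674, 0.739, 0.006], [-0.005, 0.004, -1.0]]
force: [-0.7, 7.8, -1.4]
opening: 0.0281
```

Emit:
jog_arm --increments '[[[-0.34,0.035,-0.034,0,0.91],[-0.34,0.039,-0.029,0,0.91],[-0.34,0.042,-0.024,0,0.91],[-0.34,0,0,0,0],[-0.34,0,0,0,0]]]'

```text
time_s: 8.65
eef_pos: [0.4082, 0.2475, 0.0789]
ee_rot: [[-0.444, -0.896, 0.0], [-0.896, 0.444, 0.001], [-0.001, 0.0, -1.0]]
force: [-1.6, 2.1, 1.4]
opening: 0.0281
```

```bash
python3 - <<'E'
from h import *
arc(36.5,-36.5,10)
snap('top','top5'); snap('wrist','w5')
b=cv2.resize(cv2.imread('pics/top5.png')[130:300,200:330],None,fx=2.4,fy=2.4)
a=cv2.resize(cv2.imread('pics/w5.png'),None,fx=.85,fy=.85)
h=max(a.shape[0],b.shape[0]);p=lambda i:cv2.copyMakeBorder(i,0,h-i.shape[0],0,0,0)
cv2.imwrite('pics/v9.png',np.hstack([p(a),p(b)]))
E
```

```text
th 36.2 rad 0.1155 z 0.0789 yaw-117.5 36.1 F [-1.6  2.1  1.4] op 0.02810661035007126 t 8.65
[-0.04   0.025]
[-0.039  0.029]
[-0.035  0.034]
[-0.03   0.038]
[-0.025  0.042]
[-0.02   0.045]
[-0.014  0.047]
[-0.008  0.048]
[-0.002  0.049]
[0.005 0.049]
turn each -0.907742310010514
```

View pics/v9.png

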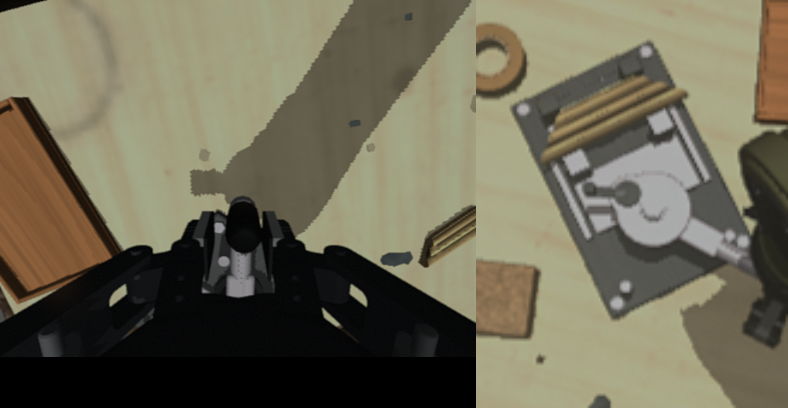

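Top view: the jaw has moved back and its prongs now stand clear of the moulding, with the lever on the loosening side. Now a return stroke, then a second drive stroke in small steps, watching for the bolt's stop.

Emit:
jog_arm --increments '[[[-0.34,-0.04,0.025,0,-0.91],[-0.34,-0.039,0.029,0,-0.91],[-0.34,-0.035,0.034,0,-0.91],[-0.34,-0.03,0.038,0,-0.91],[-0.34,-0.025,0.042,0,-0.91],[-0.34,-0.02,0.045,0,-0.91],[-0.34,-0.014,0.047,0,-0.91],[-0.34,-0.008,0.048,0,-0.91],[-0.34,-0.002,0.049,0,-0.91],[-0.34,0.005,0.049,0,-0.91]]]'

```text
time_s: 9.75
eef_pos: [0.3444, 0.3667, 0.0776]
ee_rot: [[-0.987, 0.164, -0.002], [0.164, 0.987, -0.005], [0.002, -0.006, -1.0]]
force: [-2.5, -5.6, 4.2]
opening: 0.0283
```

Emit:
jog_arm --increments '[[[-0.34,0,0,0,0],[-0.34,0,0,0,0],[-0.34,-0.005,-0.049,0,0.91],[-0.34,0.002,-0.049,0,0.91]]]'

```text
time_s: 10.15
eef_pos: [0.3454, 0.34, 0.0787]
ee_rot: [[-0.995, -0.103, 0.002], [-0.103, 0.995, 0.002], [-0.002, 0.002, -1.0]]
force: [1.5, 2.0, -1.4]
opening: 0.0279
```

Emit:
jog_arm --increments '[[[-0.34,0.004,-0.024,0,0.46],[-0.34,0,0,0,0]]]'

```text
time_s: 10.35
eef_pos: [0.3467, 0.3314, 0.0787]
ee_rot: [[-0.987, -0.159, 0.001], [-0.159, 0.987, 0.001], [-0.001, 0.001, -1.0]]
force: [-0.0, -0.5, 0.6]
opening: 0.0278
```

Emit:
jog_arm --increments '[[[-0.34,0.004,-0.024,0,0.46],[-0.34,0,0,0,0]]]'

```text
time_s: 10.55
eef_pos: [0.3478, 0.3257, 0.0787]
ee_rot: [[-0.975, -0.222, 0.001], [-0.222, 0.975, 0.002], [-0.002, 0.002, -1.0]]
force: [0.6, 0.9, -1.2]
opening: 0.0283
```

Emit:
jog_arm --increments '[[[-0.34,0.007,-0.024,0,0.46],[-0.34,0,0,0,0]]]'

```text
time_s: 10.75
eef_pos: [0.3497, 0.3192, 0.0787]
ee_rot: [[-0.959, -0.283, 0.001], [-0.283, 0.959, 0.002], [-0.002, 0.002, -1.0]]
force: [-0.3, 3.6, -0.4]
opening: 0.0282
```

```bash
python3 -c "
from h import *
arc(-13,36.5,14)"
```

```text
th -11.3 rad 0.1141 z 0.0787 yaw-117.5 -11.1 F [-0.3  3.6 -0.4] op 0.028154396842228712 t 10.75
[ 0.001 -0.012]
[ 0.008 -0.022]
[ 0.009 -0.022]
[ 0.011 -0.021]
[ 0.012 -0.02 ]
[ 0.013 -0.02 ]
[ 0.014 -0.019]
[ 0.016 -0.018]
[ 0.017 -0.017]
[ 0.018 -0.016]
[ 0.019 -0.015]
[ 0.019 -0.014]
[ 0.02  -0.012]
[ 0.021 -0.011]
turn each 0.4245728227036444
```

Emit:
jog_arm --increments '[[[-0.34,0.006,-0.022,0,0.44],[-0.34,0.008,-0.022,0,0.44],[-0.34,0,0,0,0]]]'

```text
time_s: 11.05
eef_pos: [0.3544, 0.306, 0.0788]
ee_rot: [[-0.917, -0.398, 0.002], [-0.398, 0.917, 0.002], [-0.003, 0.001, -1.0]]
force: [0.6, 3.9, -0.6]
opening: 0.0284
```

Emit:
jog_arm --increments '[[[-0.34,0.009,-0.022,0,0.44],[-0.34,0.011,-0.021,0,0.44],[-0.34,0,0,0,0]]]'

```text
time_s: 11.35
eef_pos: [0.3604, 0.2932, 0.0789]
ee_rot: [[-0.862, -0.508, 0.002], [-0.508, 0.862, 0.003], [-0.003, 0.001, -1.0]]
force: [1.0, 2.7, -0.3]
opening: 0.0281
```

Emit:
jog_arm --increments '[[[-0.34,0.012,-0.02,0,0.44],[-0.34,0.013,-0.02,0,0.44],[-0.34,0,0,0,0]]]'

```text
time_s: 11.65
eef_pos: [0.3679, 0.2814, 0.079]
ee_rot: [[-0.793, -0.61, 0.002], [-0.61, 0.793, 0.003], [-0.003, 0.001, -1.0]]
force: [-0.2, 3.2, 1.2]
opening: 0.0281
```

Emit:
jog_arm --increments '[[[-0.34,0.014,-0.019,0,0.44],[-0.34,0.016,-0.018,0,0.44],[-0.34,0,0,0,0]]]'

```text
time_s: 11.95
eef_pos: [0.3766, 0.2703, 0.0789]
ee_rot: [[-0.712, -0.702, 0.001], [-0.702, 0.712, 0.002], [-0.002, 0.001, -1.0]]
force: [-0.4, 4.5, 0.8]
opening: 0.0286
```

Emit:
jog_arm --increments '[[[-0.34,0.017,-0.017,0,0.44],[-0.34,0.018,-0.016,0,0.44],[-0.34,0,0,0,0]]]'

```text
time_s: 12.25
eef_pos: [0.3859, 0.2619, 0.0788]
ee_rot: [[-0.62, -0.785, -0.001], [-0.785, 0.62, 0.004], [-0.003, 0.003, -1.0]]
force: [-1.9, 7.9, 1.1]
opening: 0.0282
```

Emit:
jog_arm --increments '[[[-0.34,0.019,-0.015,0,0.44],[-0.34,0.019,-0.014,0,0.44],[-0.34,0,0,0,0]]]'

```text
time_s: 12.55
eef_pos: [0.3979, 0.2505, 0.0784]
ee_rot: [[-0.519, -0.854, -0.0], [-0.854, 0.519, -0.0], [0.001, 0.0, -1.0]]
force: [-0.2, 1.1, 0.3]
opening: 0.0283
```

Emit:
jog_arm --increments '[[[-0.34,0.02,-0.012,0,0.44],[-0.34,0.021,-0.011,0,0.44],[-0.34,0,0,0,0]]]'

```text
time_s: 12.85
eef_pos: [0.4089, 0.2442, 0.0781]
ee_rot: [[-0.411, -0.911, -0.003], [-0.911, 0.411, 0.0], [0.001, 0.003, -1.0]]
force: [-3.9, 4.8, 1.8]
opening: 0.0283
```

```bash
python3 -c "
from h import *
arc(36.5,-36.5,10)
snap('top','top6')
I=[cv2.resize(cv2.imread(f'pics/top{k}.png')[140:260,205:320],None,fx=3.4,fy=3.4,interpolation=cv2.INTER_CUBIC) for k in (5,6)]
cv2.imwrite('pics/v10.png',np.hstack(I))
"
```

```text
th 37.3 rad 0.1182 z 0.0781 yaw-117.5 38.2 F [-3.9  4.8  1.8] op 0.028304642302400648 t 12.85
[-0.043  0.036]
[-0.039  0.029]
[-0.035  0.034]
[-0.03   0.038]
[-0.025  0.042]
[-0.02   0.045]
[-0.014  0.047]
[-0.008  0.048]
[-0.002  0.049]
[0.005 0.049]
turn each -0.9337703501030056
```

View pics/v10.png

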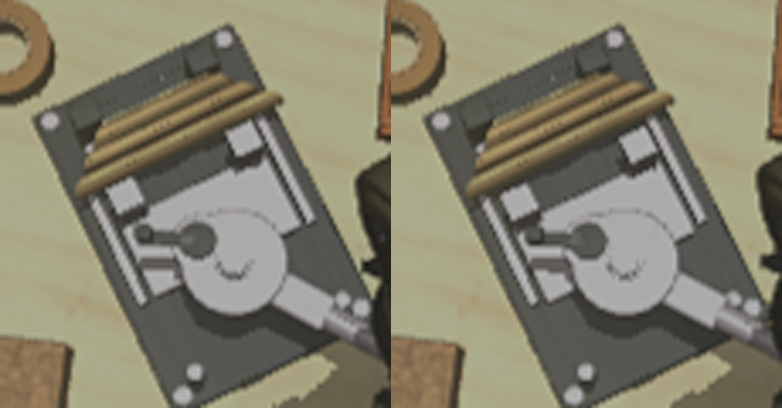

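Comparing top5 (left) and top6 (right), the prongs have moved further back. I'll measure the jaw travel by matching the prong, then do a third stroke until it stalls.

```bash
cat >> h.py <<'E'
def jaw(fn):
    a=cv2.resize(cv2.imread('pics/top1.png'),None,fx=4,fy=4,interpolation=cv2.INTER_CUBIC); b=cv2.resize(cv2.imread(f'pics/{fn}.png'),None,fx=4,fy=4,interpolation=cv2.INTER_CUBIC)
    for u,v in [(240,194),(274.7,177)]:
        t=a[int(v*4)-14:int(v*4)+14,int(u*4)-16:int(u*4)+16]
        m=cv2.matchTemplate(b[int(v*4)-30:int(v*4)+70,int(u*4)-30:int(u*4)+70],t,cv2.TM_CCOEFF_NORMED)
        _,q,_,l=cv2.minMaxLoc(m); du,dv=(l[0]+16-30)/4,(l[1]+14-30)/4
        d=(ray('top1',u+du,v+dv,.057)-ray('top1',u,v,.057))[:2]
        print(fn,round(q,2),'back mm',(-1000*(d@[.887,.462])).round(1),'side',(1000*(d@[-.462,.887])).round(1))
E
python3 -c "
from h import *
jaw('top1');jaw('top5');jaw('top6')"
```

```text
top1 1.0 back mm -0.0 side 0.0
top1 1.0 back mm -0.0 side 0.0
top5 0.96 back mm 9.2 side -0.1
top5 0.96 back mm 10.4 side -0.0
top6 0.97 back mm 13.7 side -0.2
top6 0.99 back mm 13.8 side -0.0
```

Emit:
jog_arm --increments '[[[-0.34,-0.043,0.036,0,-0.98],[-0.34,-0.039,0.029,0,-0.92],[-0.34,-0.035,0.034,0,-0.92],[-0.34,-0.03,0.038,0,-0.92],[-0.34,-0.025,0.042,0,-0.92],[-0.34,-0.02,0.045,0,-0.92],[-0.34,-0.014,0.047,0,-0.92],[-0.34,-0.008,0.048,0,-0.92],[-0.34,-0.002,0.049,0,-0.92],[-0.34,0.005,0.049,0,-0.92]]]'

```text
time_s: 13.9
eef_pos: [0.3453, 0.3654, 0.0772]
ee_rot: [[-0.988, 0.153, -0.004], [0.153, 0.988, -0.007], [0.003, -0.008, -1.0]]
force: [-3.6, -6.6, 3.9]
opening: 0.0283
```

Emit:
jog_arm --increments '[[[-0.34,0,0,0,0],[-0.34,0,0,0,0],[-0.34,-0.004,-0.049,0,0.91],[-0.34,0.002,-0.049,0,0.91],[-0.34,0,0,0,0]]]'

```text
time_s: 14.4
eef_pos: [0.3474, 0.3371, 0.0785]
ee_rot: [[-0.994, -0.108, 0.001], [-0.108, 0.994, -0.0], [-0.001, -0.0, -1.0]]
force: [0.7, -1.2, 0.2]
opening: 0.0285
```

```bash
python3 -c "
from h import *
arc(-21.9,36.5,16)"
```

```text
th -20.4 rad 0.1128 z 0.0785 yaw-117.5 -21.3 F [ 0.7 -1.2  0.2] op 0.028507642276472026 t 14.4
[-0.005 -0.015]
[ 0.005 -0.024]
[ 0.006 -0.024]
[ 0.008 -0.023]
[ 0.009 -0.023]
[ 0.011 -0.022]
[ 0.012 -0.021]
[ 0.013 -0.02 ]
[ 0.015 -0.02 ]
[ 0.016 -0.019]
[ 0.017 -0.018]
[ 0.018 -0.016]
[ 0.019 -0.015]
[ 0.02  -0.014]
[ 0.021 -0.013]
[ 0.022 -0.011]
turn each 0.45164100917823946
```

Measured jaw travel is 13.7 mm against a stop at 13.5. I'll confirm by a stall on the third stroke.

Emit:
jog_arm --increments '[[[-0.34,0,-0.018,0,0.45],[-0.34,0.005,-0.024,0,0.45],[-0.34,0,0,0,0]]]'

```text
time_s: 14.7
eef_pos: [0.3486, 0.3268, 0.0789]
ee_rot: [[-0.973, -0.23, 0.001], [-0.23, 0.973, 0.002], [-0.002, 0.001, -1.0]]
force: [-0.2, 0.8, 0.3]
opening: 0.0288
```

Emit:
jog_arm --increments '[[[-0.34,0.006,-0.024,0,0.45],[-0.34,0,0,0,0]]]'

```text
time_s: 14.9
eef_pos: [0.3503, 0.3206, 0.0789]
ee_rot: [[-0.957, -0.291, 0.002], [-0.291, 0.957, 0.003], [-0.002, 0.002, -1.0]]
force: [0.3, 3.5, -0.9]
opening: 0.0281
```

Emit:
jog_arm --increments '[[[-0.34,0.008,-0.023,0,0.45],[-0.34,0,0,0,0]]]'

```text
time_s: 15.1
eef_pos: [0.3525, 0.3138, 0.0789]
ee_rot: [[-0.937, -0.351, 0.001], [-0.351, 0.937, 0.002], [-0.002, 0.002, -1.0]]
force: [0.7, 3.4, -0.9]
opening: 0.0283
```

Emit:
jog_arm --increments '[[[-0.34,0.009,-0.023,0,0.45],[-0.34,0,0,0,0]]]'

```text
time_s: 15.3
eef_pos: [0.3553, 0.307, 0.0789]
ee_rot: [[-0.913, -0.409, 0.001], [-0.409, 0.913, 0.003], [-0.002, 0.002, -1.0]]
force: [1.1, 5.0, 0.4]
opening: 0.0282
```

Emit:
jog_arm --increments '[[[-0.34,0.011,-0.022,0,0.45],[-0.34,0,0,0,0]]]'

```text
time_s: 15.5
eef_pos: [0.3581, 0.3012, 0.0789]
ee_rot: [[-0.885, -0.466, 0.001], [-0.466, 0.885, 0.004], [-0.002, 0.003, -1.0]]
force: [-0.0, 6.7, -0.5]
opening: 0.028
```

Emit:
jog_arm --increments '[[[-0.34,0.012,-0.021,0,0.45],[-0.34,0,0,0,0]]]'

```text
time_s: 15.7
eef_pos: [0.3612, 0.2959, 0.0789]
ee_rot: [[-0.854, -0.521, 0.0], [-0.521, 0.854, 0.005], [-0.003, 0.004, -1.0]]
force: [-0.6, 9.4, -1.7]
opening: 0.0278
```

Emit:
jog_arm --increments '[[[-0.34,0.013,-0.02,0,0.45],[-0.34,0,0,0,0]]]'

```text
time_s: 15.9
eef_pos: [0.3656, 0.2874, 0.0787]
ee_rot: [[-0.819, -0.573, 0.0], [-0.573, 0.819, 0.0], [-0.001, 0.0, -1.0]]
force: [0.3, 1.1, 0.7]
opening: 0.0282
```

```bash
python3 -c "
from h import *
arc(9,36.5,4)
snap('top','top7');jaw('top7')"
```

```text
th 6.7 rad 0.1133 z 0.0787 yaw-117.5 7.5 F [0.3 1.1 0.7] op 0.028174756564226057 t 15.9
[ 0.034 -0.051]
[ 0.034 -0.031]
[ 0.037 -0.027]
[ 0.04  -0.023]
turn each 0.9069181756707931
top7 0.97 back mm 13.7 side -0.2
top7 0.99 back mm 13.8 side -0.0
```

Force rose to 9.4 N and then dropped as a click slipped. The jaw is unchanged at 13.7 mm, so the bolt is at its stop. I'll release the grip and rise.

Emit:
jog_arm --increments '[[[0.05,0,0,0,0],[0.05,0,0,0,0],[0.05,0,0,0,0],[0.05,0,0,0.15,0],[0.05,0,0,0.15,0],[0.05,0,0,0.15,0],[0.05,0,0,0,0]]]'

```text
time_s: 16.65
eef_pos: [0.3687, 0.2888, 0.2199]
ee_rot: [[-0.819, -0.574, 0.009], [-0.574, 0.819, 0.008], [-0.011, 0.001, -1.0]]
force: [1.0, 0.2, -0.1]
opening: 0.0444
```

```bash
python3 - <<'E'
from h import *
s=r.get_state();print(s['q'].round(2),s['eef_pos'].round(4))
b=cv2.imread('pics/top7.png')
hsv=cv2.cvtColor(b,cv2.COLOR_BGR2HSV)
m=cv2.inRange(hsv,(10,70,70),(30,255,255));M=np.zeros_like(m);M[150:205,215:300]=255;m&=M
m=cv2.morphologyEx(m,cv2.MORPH_CLOSE,np.ones((5,5)))
cs,_=cv2.findContours(m,0,1);k=max(cs,key=cv2.contourArea);print(cv2.contourArea(k),cv2.boundingRect(k))
P=[ray('top7',u,v,.049)[:2] for u,v in k[:,0]]
c,sn=np.cos(np.radians(27.5)),np.sin(np.radians(27.5))
P=(np.array(P)-[.4593,.3511])@np.array([[c,-sn],[sn,c]])
print('clamp frame min/max mm',(P.min(0)*1000).round(1),(P.max(0)*1000).round(1))
# tray
m=cv2.inRange(hsv,(3,110,60),(14,255,255));M=np.zeros_like(m);M[115:200,310:410]=255;m&=M
m=cv2.morphologyEx(m,cv2.MORPH_CLOSE,np.ones((5,5)))
cs,_=cv2.findContours(cv2.imread('pics/top1.png',0)*0+m,0,1);k=max(cs,key=cv2.contourArea);print(cv2.contourArea(k))
q=cv2.boxPoints(cv2.minAreaRect(k));print(q)
w=np.array([ray('top7',*p,.015)[:2] for p in q]);print(w.round(4),w.mean(0),[np.linalg.norm(w[i]-w[i-1]).round(4) for i in range(4)])
E
```

```text
[-0.8  -0.08  0.07  1.87  0.01  1.34  1.46] [0.3687 0.2888 0.2199]
842.5 (227, 161, 61, 38)
clamp frame min/max mm [ 80.  -69.7] [117.5  65.7]
4365.5
[[316.09412  179.2292  ]
 [320.50342  119.70397 ]
 [403.08734  125.821304]
 [398.67804  185.34653 ]]
[[0.5532 0.2662]
 [0.6861 0.2584]
 [0.6767 0.0805]
 [0.5446 0.0927]] [0.61514532 0.17445658] [np.float64(0.1737), np.float64(0.1331), np.float64(0.1781), np.float64(0.1327)]
```

Emit:
jog_arm --increments '[[[0.29,0.046,0.028,0,-0.94],[0.29,0.046,0.028,0,-0.94],[0.29,0.046,0.028,0,-0.94],[0.29,0.046,0.028,0,-0.94],[0.29,0.046,0.028,0,-0.94],[0.29,0.046,0.028,0,-0.94],[0.29,0.046,0.028,0,-0.94],[0.29,0.046,0.028,0,-0.94],[0.29,0.046,0.028,0,-0.94],[0.29,0.046,0.028,0,-0.94]]]'

```text
time_s: 17.65
eef_pos: [0.5041, 0.3703, 0.2124]
ee_rot: [[-0.761, 0.649, -0.001], [0.649, 0.761, -0.001], [-0.0, -0.001, -1.0]]
force: [-0.6, 0.8, 0.8]
opening: 0.0548
```

Emit:
jog_arm --increments '[[[0.29,0.046,0.027,0,-0.94],[0.29,0.046,0.027,0,-0.94],[0.29,0.046,0.026,0,-0.9],[0.29,0,0,0,0],[0.29,0,0,0,0]]]'

```text
time_s: 18.15
eef_pos: [0.5446, 0.394, 0.2123]
ee_rot: [[-0.466, 0.885, -0.001], [0.885, 0.466, -0.002], [-0.001, -0.002, -1.0]]
force: [0.5, -0.4, -0.2]
opening: 0.0552
```

```bash
python3 - <<'E'
from h import *
s=r.get_state();e=s['eef_pos'];print(e,s['opening'],np.degrees(np.arctan2(s['ee_rot'][1,1],s['ee_rot'][0,1])))
print('delta units to (.548,.3973,.10)',(np.array([.548,.3973,.1])-e)/.3)
snap('wrist','w8')
c,sn=np.cos(np.radians(27.5)),np.sin(np.radians(27.5))
W=lambda x,y,z: np.array([.4593+c*x-sn*y,.3511+sn*x+c*y,z])
print('pred corners',[proj('w8',W(*p)).round() for p in [(.0825,-.07,.049),(.0825,.07,.049),(.1175,.049,.049),(.1175,-.049,.049)]], proj('w8',e))
E
```

```text
[0.5446149  0.39399667 0.21231379] 0.05518659794974204 27.758597051452867
delta units to (.548,.3973,.10) [ 0.01128366  0.01101112 -0.37437929]
pred corners [array([268., 251.]), array([268., 126.]), array([301., 147.]), array([299., 234.])] [279.22537611 247.22274502]
```

View pics/w8.png

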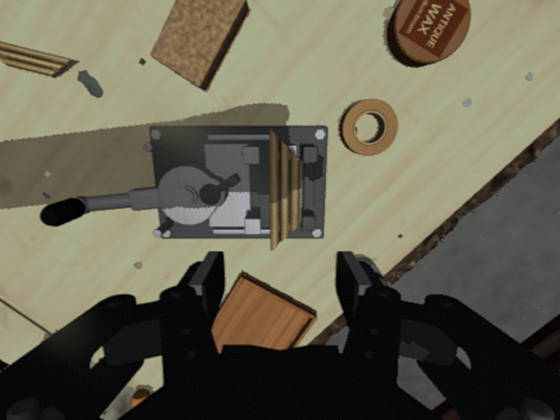

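The wrist view shows the moulding at columns 271–302 and rows 128–250, matching the prediction within 2 px. The prongs are clear on its left and the lever tab is at (236,180). Now I'll descend and grasp.

Emit:
jog_arm --increments '[[[0.29,0.011,0.011,-0.12,0],[0.29,0,0,-0.12,0],[0.29,0,0,-0.12,0],[0.29,0,0,-0.12,0],[0.29,0,0,-0.04,0],[0.29,0,0,0,0],[0.29,0,0,0,0]]]'

```text
time_s: 18.9
eef_pos: [0.5492, 0.3985, 0.0593]
ee_rot: [[-0.464, 0.886, 0.002], [0.886, 0.464, 0.002], [0.001, 0.003, -1.0]]
force: [-0.2, -0.1, 1.6]
opening: 0.0556
```

Emit:
jog_arm --increments '[[[0.29,0,0,-0.045,0],[0.29,0,0,-0.045,0],[0.29,0,0,0,0]]]'

```text
time_s: 19.2
eef_pos: [0.5469, 0.3969, 0.0281]
ee_rot: [[-0.464, 0.886, -0.003], [0.886, 0.464, -0.002], [-0.001, -0.004, -1.0]]
force: [-0.1, 0.8, -0.2]
opening: 0.0553
```

Emit:
jog_arm --increments '[[[-0.6,0,0,0,0],[-0.6,0,0,0,0],[-0.6,0,0,0,0],[-0.6,0,0,0,0],[-0.6,0,0,0,0],[-0.6,0,0,0,0]]]' --squeeze 30

```text
time_s: 19.8
eef_pos: [0.5484, 0.3979, 0.0305]
ee_rot: [[-0.464, 0.886, 0.0], [0.886, 0.464, 0.0], [0.0, 0.0, -1.0]]
force: [-0.1, -0.7, 0.4]
opening: 0.0172
```

The fingers shut to 17 mm, so they closed above the moulding. That means the real tips lie higher than the TCP reading, as the first lever miss suggested. In w8 the pads' inner faces are 115 px apart (columns 222–337, row 253) at 55 mm opening, so I'll get the tip depth from that.

```bash
python3 - <<'E'
from h import *
d=np.load('pics/w8.npz');K,T=d['K'],d['T'];print(K[0,0],K[0,2],K[1,2])
e=np.array([.5446,.3940,.2123]);
c=np.linalg.inv(T)@np.append(e,1);print('tcp in cam',c[:3].round(4))
print('cam axis z world',T[:3,2].round(3),'cam pos',T[:3,3].round(3))
im=cv2.imread('pics/w8.png',0)
for v in (254,258,264,270): print(v,''.join('#' if x<70 else '.' for x in im[v,180:380]))
for t in (0,-.01,-.02,-.03,-.04): # tip at tool z=t, tool x=+.011, opening .0552
  R=r.get_state()['ee_rot']
  print(t,[proj('w8',e+R@np.array([x,y,t])).round(0) for x in(.011,-.011) for y in(.0276,-.0276)])
s=r.get_state();print(s['eef_pos'],s['opening'],s['force'])
E
```

```text
302.84192523605935 279.80825528310277 213.52403581300896
tcp in cam [-0.0004 -0.0197 -0.1773]
cam axis z world [-0.119  0.231  0.966] cam pos [0.515 0.452 0.378]
254 ............................###############..................................................................................................................################...........................
258 .........................###################.................................................................................................................###############################............
264 .............###############################................................................................................................................###################################.........
270 .......#####################################................................................................................................................#######################################.....
0 [array([327., 229.]), array([231., 229.]), array([326., 265.]), array([233., 264.])]
-0.01 [array([330., 235.]), array([228., 235.]), array([328., 272.]), array([230., 272.])]
-0.02 [array([333., 242.]), array([225., 241.]), array([331., 281.]), array([227., 280.])]
-0.03 [array([336., 249.]), array([222., 248.]), array([334., 290.]), array([224., 290.])]
-0.04 [array([340., 257.]), array([217., 257.]), array([338., 301.]), array([220., 300.])]
[0.54837964 0.3979363  0.03049955] 0.01717184023497317 [-0.06426663 -0.67572135  0.36459449]
```

The real tips sit about 25 mm behind the reported TCP when shut, and about 33 mm at 55 mm opening. Both misses fit that. I'll raise, open to 48 mm, shift 10 mm to clamp -y so the knuckles clear the lever tab, and go deeper.

Emit:
jog_arm --increments '[[[-0.6,0,0,0.067,0],[0.13,0.014,-0.032,0,0],[0.13,0,0,0,0],[0.13,0,0,0,0],[0.13,0,0,0,0],[0.13,0,0,-0.04,0],[0.13,0,0,-0.04,0],[0.13,0,0,0,0]]]'

```text
time_s: 20.6
eef_pos: [0.5504, 0.3871, 0.0229]
ee_rot: [[-0.464, 0.886, -0.004], [0.886, 0.464, -0.003], [-0.001, -0.005, -1.0]]
force: [-1.0, 0.7, -1.2]
opening: 0.0484
```

Emit:
jog_arm --increments '[[[0.13,0,0,-0.025,0],[0.13,0,0,0,0],[0.13,0,0,0,0]]]'

```text
time_s: 20.9
eef_pos: [0.5525, 0.3883, 0.0188]
ee_rot: [[-0.464, 0.886, -0.0], [0.886, 0.464, -0.0], [-0.0, -0.0, -1.0]]
force: [-0.3, -1.0, 0.1]
opening: 0.048
```

Emit:
jog_arm --increments '[[[0.13,0,0,-0.025,0],[0.13,0,0,0,0],[0.13,0,0,0,0]]]'

```text
time_s: 21.2
eef_pos: [0.5524, 0.3881, 0.0112]
ee_rot: [[-0.464, 0.886, -0.0], [0.886, 0.464, -0.0], [-0.0, -0.0, -1.0]]
force: [-0.4, -0.1, -0.1]
opening: 0.0479
```

Emit:
jog_arm --increments '[[[0.13,0,0,-0.025,0],[0.13,0,0,0,0],[-0.5,0,0,0,0],[-0.5,0,0,0,0],[-0.5,0,0,0,0],[-0.5,0,0,0,0]]]' --squeeze 30

```text
time_s: 21.8
eef_pos: [0.5525, 0.3882, 0.0039]
ee_rot: [[-0.464, 0.886, 0.0], [0.886, 0.464, -0.0], [-0.0, 0.0, -1.0]]
force: [-0.9, 0.7, -0.0]
opening: 0.0342
```

Gripped at 34 mm, matching the 35 mm width. Lifting.

Emit:
jog_arm --increments '[[[-0.5,0,0,0.04,0],[-0.5,0,0,0.07,0],[-0.5,0,0,0.1,0],[-0.5,0,0,0.1,0],[-0.5,0,0,0,0],[-0.5,0,0,0,0]]]' --squeeze 40

```text
time_s: 22.4
eef_pos: [0.5532, 0.3887, 0.0986]
ee_rot: [[-0.464, 0.886, 0.002], [0.886, 0.464, 0.002], [0.001, 0.003, -1.0]]
force: [-0.5, -0.4, -1.5]
opening: 0.0342
```

```bash
python3 - <<'E'
from h import *
s=r.get_state();e=s['eef_pos'];print(e,s['opening'],s['force'])
snap('wrist','w9');snap('top','top9')
# rail position estimate from top1: dark frame right rail, at z .135
for z in (.1,.17):
  print([ray('top1',u,v,z)[:2].round(3) for u,v in [(402,250),(420,180),(432,120)]])
# tray rectangle: outer top corners by eye at z .018 (top1)
q=np.array([ray('top1',u,v,.018)[:2] for u,v in [(319.5,127),(401,129.5),(399,186),(317,182.5)]]);print(q.round(3),q.mean(0))
hsv=cv2.cvtColor(cv2.imread('pics/w9.png'),cv2.COLOR_BGR2HSV)
m=cv2.inRange(hsv,(10,70,70),(30,255,255));m[:, :200]=0;m[:,400:]=0;m[:180]=0
print('pale px in grip zone',(m>0).sum(),cv2.boundingRect(m))
E
```

```text
[0.55317047 0.38868895 0.09860893] 0.03416688883135761 [-0.4682246  -0.38163833 -1.54465061]
[array([0.4  , 0.111]), array([0.535, 0.074]), array([0.657, 0.047])]
[array([0.392, 0.129]), array([0.516, 0.095]), array([0.628, 0.07 ])]
[[0.668 0.261]
 [0.667 0.086]
 [0.542 0.093]
 [0.545 0.264]] [0.60579446 0.17596388]
pale px in grip zone 9638 (231, 180, 91, 170)
```

Emit:
jog_arm --increments '[[[-0.5,0.0225,-0.0925,0,-0.46],[-0.5,0.0225,-0.0925,0,-0.46],[-0.5,0.0225,-0.0925,0,-0.46],[-0.5,0.0225,-0.0925,0,-0.46],[-0.5,0.0225,-0.0925,0,-0.46],[-0.5,0.0225,-0.0925,0,-0.46],[-0.5,0.0225,-0.0925,0,-0.46],[-0.5,0.0225,-0.0925,0,-0.46],[-0.5,0,0,0,0],[-0.5,0,0,0,0]]]'

```text
time_s: 23.5
eef_pos: [0.607, 0.1648, 0.097]
ee_rot: [[0.034, 0.999, 0.0], [0.999, -0.034, 0.0], [0.0, 0.0, -1.0]]
force: [0.4, -0.3, -0.2]
opening: 0.0343
```

```bash
python3 - <<'E'
from h import *
s=r.get_state();e=s['eef_pos'];print(e,s['opening'],s['force'],np.degrees(np.arctan2(s['ee_rot'][1,1],s['ee_rot'][0,1])))
snap('wrist','w10')
print('TCP tray target px of tray corners', [proj('w10',np.array(p)).round() for p in [(.667,.2615,.018),(.667,.0865,.018),(.547,.0905,.018),(.547,.2655,.018)]])
hsv=cv2.cvtColor(cv2.imread('pics/w10.png'),cv2.COLOR_BGR2HSV)
m=cv2.inRange(hsv,(3,110,50),(14,255,255));m=cv2.morphologyEx(m,cv2.MORPH_OPEN,np.ones((3,3)))
n,l,st,c=cv2.connectedComponentsWithStats(m);print([list(x) for x in st[1:] if x[4]>150])
E
```

```text
[0.60695819 0.16482938 0.09695721] 0.034313592608562905 [ 0.35390231 -0.29224809 -0.20867252] -1.9731091466994843
TCP tray target px of tray corners [array([354.,  86.]), array([349., 295.]), array([216., 295.]), array([195.,  86.])]
[[np.int32(205), np.int32(86), np.int32(156), np.int32(178), np.int32(11133)], [np.int32(209), np.int32(166), np.int32(32), np.int32(99), np.int32(2108)], [np.int32(28), np.int32(338), np.int32(32), np.int32(19), np.int32(320)]]
```

View pics/w10.png

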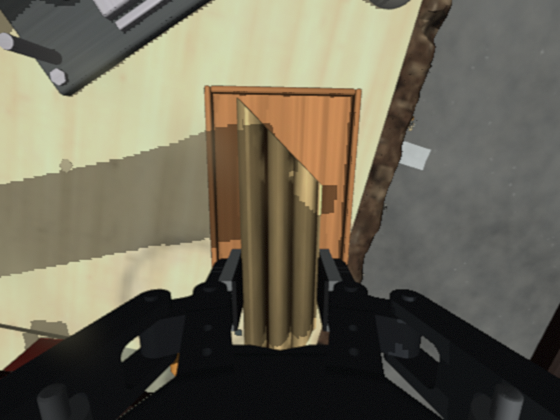

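The moulding is held straight and face up over the tray, with its far mitre tip at (238,100). The tray's far corners are at (206,87) and (361,90), a few px right of predicted, so I'll correct by +3 mm in x and about -1.5° and check the tip by ray.

```bash
python3 - <<'E'
from h import *
print('tip',ray('w10',238,100,.143).round(4),ray('w10',320,183,.143).round(4))
print('tray far',ray('w10',206,87,.018).round(4),ray('w10',361,90,.018).round(4),ray('w10',212,262,.018).round(4),ray('w10',347,250,.018).round(4))
E
```

```text
tip [0.5945 0.2421 0.143 ] [0.6251 0.2098 0.143 ]
tray far [0.5552 0.2648 0.018 ] [0.672  0.2587 0.018 ] [0.5466 0.1224 0.018 ] [0.6645 0.1296 0.018 ]
```

Emit:
jog_arm --increments '[[[-0.5,0.007,0.01,-0.07,-0.15],[-0.5,0,0,-0.07,0],[-0.5,0,0,-0.07,0],[-0.5,0,0,-0.07,0],[-0.5,0,0,-0.05,0],[-0.5,0,0,0,0],[-0.5,0,0,0,0]]]'

```text
time_s: 24.25
eef_pos: [0.6087, 0.17, -0.0018]
ee_rot: [[0.051, 0.999, 0.0], [0.999, -0.051, 0.0], [0.0, 0.0, -1.0]]
force: [0.5, 0.4, -0.2]
opening: 0.0342
```

Emit:
jog_arm --increments '[[[-0.5,0,0,-0.02,0],[-0.5,0,0,-0.02,0],[-0.5,0,0,0,0],[-0.5,0,0,0,0]]]'

```text
time_s: 24.65
eef_pos: [0.6086, 0.1692, -0.014]
ee_rot: [[0.052, 0.999, 0.0], [0.999, -0.052, -0.0], [-0.0, 0.0, -1.0]]
force: [-0.5, -0.1, -0.6]
opening: 0.0338
```

Emit:
jog_arm --increments '[[[-0.5,0,0,-0.015,0],[-0.5,0,0,0,0],[-0.5,0,0,0,0]]]'

```text
time_s: 24.95
eef_pos: [0.6086, 0.1692, -0.0186]
ee_rot: [[0.052, 0.999, -0.0], [0.999, -0.052, -0.0], [-0.0, -0.0, -1.0]]
force: [-0.1, 0.3, 0.6]
opening: 0.0341
```

Emit:
jog_arm --increments '[[[-0.5,0,0,-0.006,0],[-0.5,0,0,0,0],[-0.1,0,0,0,0],[0,0,0,0,0],[0.1,0,0,0,0],[0.1,0,0,0,0],[0.1,0,0,0,0]]]'

```text
time_s: 25.65
eef_pos: [0.6087, 0.1693, -0.0205]
ee_rot: [[0.052, 0.999, 0.0], [0.999, -0.052, -0.0], [-0.0, 0.0, -1.0]]
force: [-0.0, -0.0, 2.4]
opening: 0.0472
```

Emit:
jog_arm --increments '[[[0.1,0,0,0.05,0],[0.1,0,0,0.1,0],[0.1,0,0,0.15,0],[0.1,0,0,0.15,0],[0.1,0,0,0.15,0],[0.1,-0.03,0.14,0,0],[0.1,-0.03,0.14,0,0],[0.1,-0.03,0.14,0,0],[0.1,-0.03,0.14,0,0],[0.1,-0.03,0.14,0,0]]]'

```text
time_s: 26.65
eef_pos: [0.5631, 0.3807, 0.1607]
ee_rot: [[0.053, 0.999, 0.001], [0.999, -0.053, 0.0], [0.0, 0.001, -1.0]]
force: [0.7, -0.2, -0.3]
opening: 0.0472
```

```bash
python3 - <<'E'
from h import *
s=r.get_state();print(s['eef_pos'],s['opening'],s['force'])
snap('top','top11');snap('scene','scene11');snap('wrist','w11')
hsv=cv2.cvtColor(cv2.imread('pics/top11.png'),cv2.COLOR_BGR2HSV)
cv2.imwrite('pics/v12.png',cv2.resize(cv2.imread('pics/top11.png')[90:290,160:420],None,fx=3,fy=3))
t=hsv[110:200,310:410];m=cv2.inRange(t,(15,50,60),(32,255,255))
m=cv2.morphologyEx(m,cv2.MORPH_CLOSE,np.ones((5,5)))
cs,_=cv2.findContours(m,0,1);k=max(cs,key=cv2.contourArea);k=k+[310,110];print(cv2.contourArea(k),cv2.boundingRect(k))
P=np.array([ray('top11',u,v,.024)[:2] for u,v in k[:,0].astype(float)]);print(P.min(0),P.max(0),(P.min(0)+P.max(0))/2)
q=cv2.boxPoints(cv2.minAreaRect(k));w=np.array([ray('top11',*p,.024)[:2] for p in q]);print(w.round(3))
# change outside arm regions
d=cv2.absdiff(cv2.imread('pics/top1.png'),cv2.imread('pics/top11.png')).max(2)
for n,(x,y,a,b) in dict(cork=(170,232,230,275),tape=(188,136,222,172),jar=(270,94,298,130)).items(): print(n,(d[y:b,x:a]>40).sum())
E
```

```text
[0.56305582 0.38073665 0.16074664] 0.04719143839181899 [ 0.65059162 -0.15440604 -0.26349779]
7612.0 (310, 110, 100, 90)
[0.5085102  0.07073244] [0.70666878 0.28190542] [0.60758949 0.17631893]
[[0.704 0.282]
 [0.709 0.069]
 [0.514 0.074]
 [0.508 0.279]]
cork 0
tape 0
jar 327
```

Emit:
jog_arm --increments '[[[0.1,0,0,0.15,0],[0.1,-0.115,0.08,0,0],[0.1,-0.115,0.08,0,0],[0.1,-0.115,0.08,0,0],[0.1,-0.115,0.08,0,0],[0.1,-0.115,0.08,0,0],[0.1,-0.115,0.08,0,0],[0.1,-0.115,0.08,0,0],[0.1,-0.115,0.08,0,0],[0.1,-0.115,0.08,0,0]]]'

```text
time_s: 27.8
eef_pos: [0.2533, 0.5949, 0.2055]
ee_rot: [[0.055, 0.999, 0.001], [0.999, -0.055, 0.0], [0.0, 0.001, -1.0]]
force: [-0.2, -0.4, 0.7]
opening: 0.0471
```

```bash
python3 - <<'E'
from h import *
s=r.get_state();print(s['eef_pos'],s['force'])
snap('top','top12')
A=cv2.imread('pics/top1.png');B=cv2.imread('pics/top12.png')
d=cv2.absdiff(A,B).max(2)
for n,(x,y,a,b) in dict(cork=(170,232,230,275),tape=(188,136,222,172),jar=(270,94,298,130),bed=(225,155,290,205),small=(235,305,265,365)).items(): print(n,(d[y:b,x:a]>40).sum())
jaw('top12')
# moulding = new paler pixels within tray
m=((d>22)*255).astype(np.uint8);M=np.zeros_like(m);M[115:195,308:408]=255;m&=M
m=cv2.morphologyEx(m,cv2.MORPH_OPEN,np.ones((2,2)))
for v in range(118,192,3): print(v,''.join('#' if x else '.' for x in m[v,310:408]))
k=cv2.findNonZero(cv2.morphologyEx(m,cv2.MORPH_OPEN,np.ones((3,3))))
print(cv2.boundingRect(k)); q=cv2.boxPoints(cv2.minAreaRect(k));print(q.round(1));w=np.array([ray('top12',*p,.022)[:2] for p in q]);print(w.round(3),w.mean(0).round(4),[np.linalg.norm(w[i]-w[i-1]).round(4) for i in range(4)])
E
```

```text
[0.25334769 0.59485334 0.20554704] [-0.15226189 -0.38117801  0.65540889]
cork 0
tape 0
jar 0
bed 930
small 0
top12 0.97 back mm 13.7 side -0.2
top12 0.99 back mm 13.8 side -0.0
118 ..................................................................................................
121 ..................................................................................................
124 ..................................................................................................
127 ..................................................................................................
130 ..................................................................................................
133 ..................................................................................................
136 ..................................................................................................
139 ..................................................................................................
142 ...............................................................................................
[... 1188 characters left out ...]
...................................................
181 ..................................................................................................
184 ..................................................................................................
187 ..................................................................................................
190 ..................................................................................................
(326, 148, 65, 20)
[[325.8 162.4]
 [327.2 146.1]
 [391.4 151.8]
 [389.9 168.1]]
[[0.589 0.247]
 [0.624 0.244]
 [0.615 0.108]
 [0.58  0.112]] [0.602  0.1779] [np.float64(0.1349), np.float64(0.036), np.float64(0.1359), np.float64(0.0359)]
```

```bash
python3 -c "
from rig import r
print(r.hand_in())"
```

```text
the job is handed in; nothing more can be done
None
```

The job is done and handed in at about 28 s, with the robot touching nothing. I flipped the ratchet lever to the loosening side and worked the handle until the jaw was fully back. Only then did I lift the moulding out and lay it in the tray.

**Last checks:**
- **Jaw:** it measured 13.7 mm back against a stop at 13.5 mm. It did not move on the third drive stroke, where the force rose to 9.4 N and a click slipped.
- **Moulding:** it measures about 136 × 36 mm seen from above, which fits the larger piece lying flat. Its centre is within about 6 mm of the tray's centre and in line with it.
- **Bystanders:** the cork block, tape roll, jar and the smaller offcut show no change against the first picture.

**What went wrong or disagreed:**
- **Finger reach:** the fingertips sit about 25–30 mm behind the reported tool point. The first lever push and the first grasp both closed on nothing; I went deeper and both then worked.
- **Jar:** one check flagged a change at the jar. It was the arm in the way, and was gone once the arm moved off.
- **Final picture:** I had used all 12 views, so the last placement was checked by measurement only and not by eye. "Face up" rests on the level lift and the outline.

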